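# Seat an enamelled plaque against a sprung stop and swing the keeper over it

## Robot

A 7-joint arm with a two-finger parallel gripper is mounted at the origin on the work surface. World frame = base frame: x ahead of the robot, y to its left, z up, the work surface at z = 0. Lengths are in m, angles in rad, forces in N, time in s.
With the tool pointing down it reaches from about 0.4 to 0.9 m from the base axis. Payload 5.5 kg.
Tool frame: the origin (TCP) lies midway between the tips of the shut fingers; the grasp point (between the pads) lies 19 mm behind it; z points along the fingers, y is the line along which they close (so a half turn about z gives the same grasp; the last joint's range is limited). The gripper opens to 92 mm and grips with 3 to 60 N. Pads are 19 mm wide; open, the fingers measure 130 mm over their backs; the gripper's body (75 mm by 190 mm) begins 47 mm behind the grasp point.
Start: joints at [-0.844, 0.501, -0.427, 1.55, 0.221, 1.138, -0.21], TCP at [0.291, 0.581, 0.227] pointing down, gripper open.
Joint ranges: [-2.88, 2.88], [-0.31, 2.03], [-1.54, 1.56], [0.2, 2.42], [-1.41, 4.55], [0.19, 2.02], [-2.57, 2.57]. Speed limits (rad/s): [2.57, 2.57, 3.14, 3.14, 3.14, 3.14, 3.14].

## Interface

Orientations are given as a unit quaternion [w, x, y, z].
In Python, from plant import bot gives the robot as it stands.
- The arm moves only by the shell command python3 -m jog 'ROWS' [FORCE]. ROWS is JSON, a list of rows, each a list of 5 numbers: the shift along the world's x, y, z in mm, then the turn about the world's z in rad, then the closure, from 0 (fully open) to 1 (shut). A call has 1 to 12 rows; each row shifts and turns the commanded pose from where the row before left it; what a row does not reach is not made up. A row lasts 1/8 s, in which the tool goes at most 62.5 mm and 10.7 degrees, less where a joint would pass 70% of its speed; a pose out of reach is approached as far as the arm can. A call is refused whole if a number of a shift passes 62.5 or a number of a turn 0.188, either way. A call with a gripper value outside its range is refused whole. The fingers move at their own pace and stop on an object; FORCE is the grip in N (left out, the last holds). Time passes only in rows, so rows that do not move let the fingers close. It gives the time, the measured TCP pose, the force, the opening and the grip force at its end, in the units of the state.
- bot.state(): the state, without advancing time (a new reading comes with each control period).
- bot.get_image(name): name is "side" or "top"; returns a dict with "frame" (400x640x3 uint8, red, green, blue), "depth" (400x640 float32, m along the optical axis (not along the pixel's ray), 0 where there is no reading), "fx", "fy", "cx", "cy" (pixels), "pose" (4x4, takes a point from camera to world coordinates). Camera axes: x right, y down, z forward; pixel columns grow to the right and rows downward; lengths in m; the calibration is good to about 2 mm. A picture is of the moment at which its call begins.
- bot.job_done(): hands the job in; it is judged then, once.
The state is a dict: "t": time; "joints": joint angles; "qvel": joint speeds; "tau": joint torques, N m; "ee_pos": TCP position; "orientation": TCP orientation; "force": force on the tool from outside, world axes, zero at the start; "ft_torque": the same for the moment, N m; "gripper_width": opening from 0.0 (shut) to 1.0 (fully open); "grasp_force": force on a finger pad.
Only numpy, scipy, OpenCV 4.12 (cv2) and the standard library are available. Lean on these libraries where they do the work, as an engineer would, in place of code of your own. Each camera call takes 0.05 s, during which the arm holds its last target. There are 200 camera calls.

## Task

Slide the fragile blue enamelled plaque along the wooden board, between the brass rails and under the grey hood, until its front edge bears lightly, with about 5 N, on the sprung stop hidden inside; hold it so for a moment and never lean hard on it (3 to 7 N on the stop is good, 10 N would chip it). Then let the plaque go and turn the green-knobbed keeper lever to 90 degrees, square across the lane above the plaque, leaving the plaque resting against the stop. Leave everything else on the bench alone.

Things in the scene. Friction and masses are not known exactly. Their poses are not given: they have to be found in the camera images.
- bed: Fixed brown wooden board lying flat on the bench, 420 x 200 mm, 10 mm thick. Origin: centre of its underside; local +x is the direction in which the plaque is pushed (towards the hood), local z up. The lane runs along local x at y = 0, between two brass rails. The plaque starts behind the lane's mouth.
- lane_mouth (a point): Middle of the lane's mouth on the board's top (bed local x = -5, y = 0, z = 10 mm). The brass rails are 16 mm high, 8 mm thick; the mouth is about 140 mm wide here and narrows to 106 mm at bed local x = 40 mm; from there the rails run straight to x = 108 mm.
- hood: Fixed grey metal hood with a green top panel over the far end of the lane, 98 mm long, 126 mm wide, 42 mm high. Origin: middle of its open mouth at the board's top surface (bed local x = 110 mm); local +x is the push direction. Inside 110 mm wide, 36 mm high, 90 mm deep. It hides the sprung stop.
- hood_in (a point): Point in the hood's cavity 50 mm behind its mouth. The hidden sprung stop has a 70 mm wide rubber face that stands 12 to 52 mm behind the mouth, different every time, not measured. It yields along the push direction: 500 N/m (5 N = 10 mm), no preload, 25 mm travel. When let go, the spring may push the plaque back a little; friction keeps it bearing on the stop.
- plaque: Loose blue enamelled plaque with a white and brass medallion, 130 mm long (local x, pushed along +x), 100 mm wide, 12 mm thick, 0.3 to 0.55 kg, lying flat on the board. Origin: centre of its underside. Too wide and flat to grasp: push its rear edge. Sliding it takes about 1 to 5 N, varying from run to run; a push of the robot above 14 N breaks it.
- keeper (a joint): Keeper lever's angle (rad) about its vertical pivot at bed local x = 65, y = -82 mm. 0 = arm parallel to the lane, pointing back (bed local -x); grows clockwise seen from above, as the arm turns over the lane; 1.571 = square across the lane, above the plaque, towards a white tick on the board's other edge. Range -0.8 to 2.0; friction of 0.12 N m keeps it where it is left.
- keeper_knob (a point): Middle of the green upright knob on the free end of the keeper arm, 110 mm from the pivot, 66 mm above the bench. The knob is 20 mm in diameter; its top is 90 mm above the bench. The steel arm is 18 mm wide and its underside is 34 mm above the bench, 12 mm above the plaque's top.
- file: Small file with a yellow handle, 138 mm long, lying on the board beside the loading area. Bystander. Origin: on its underside near the middle.
- jar: Amber jar, 48 mm in diameter, 55 mm high, standing beside the board. Bystander.
- pliers: Pliers with red handles, 165 mm long. Bystander.
- hammer: Small hammer, 200 mm long, lying down. Bystander.
- block: Steel bench block, 65 x 65 x 22 mm. Bystander.
- dish: White ceramic dish, 90 mm across, 25 mm high. Bystander.
- mandrel: Upright tapered steel mandrel on a 60 mm foot, 130 mm high. Bystander.
Mind the look-alikes: they are no part of the job. There is more than one size of the plaque; the one meant has the size given above.

How it is judged:
On the way, in this order (a step that is already met when the one before it is completed fails the run):
1. the plaque lies in the lane and bears on the sprung stop with 2 to 9 N for a moment, pushed by the fingers (contact force between plaque and hood between 2 and 9 N and contact force between the fingers and plaque above 0.3 N and x of plaque in the frame of bed above 0.05 m), for 0.3 s.
2. the keeper lever stands square across the lane, the fingers off the plaque (value of joint keeper between 1.45 and 1.69 rad and contact force between the arm and plaque below 0.05 N), for 0.2 s.
At the end, for the whole second after the job is handed in: The plaque lies flat and still in the lane, within 10 mm of its middle line, its front edge under the hood and still bearing on the sprung stop (0.2 to 9 N); the keeper lever is at rest at 90 degrees, within 7 degrees (contact force between plaque and hood between 0.2 and 9 N and x of plaque in the frame of bed above 0.05 m and y of plaque in the frame of bed between -0.01 and 0.01 m and angle between plaque's own z axis and vertical below 0.05 rad and linear speed of plaque below 0.01 m/s and value of joint keeper between 1.45 and 1.69 rad and velocity of joint keeper between -0.05 and 0.05 rad/s); the robot touches nothing.
It fails at once if the stop and hood press on the plaque with more than 10 N (contact force between plaque and hood above 10 N).
It fails at once if the robot presses on the plaque with more than 14 N (contact force between the arm and plaque above 14 N).
It fails at once if a bystander is moved by more than 20 mm (distance of any of file, jar, pliers, hammer, block, dish, mandrel from where it was at the start of the episode above 0.02 m).
It also fails if it takes over 72 s, if anything falls off the work surface, if the arm or the gripper's body presses on something with over 40 N, if the wrist force passes 120 N, or if a joint passes its speed limit or range.

## Working session

There is one attempt and no reset: what is moved stays moved. The work goes in short steps, Python scripts to look and compute and a shell command to move; the robot and the scene stay as the last step left them, time stands still between calls to the robot, and variables do not carry over. Pictures are saved under pics/ and viewed, at most 10 in all, crops included, and the job is handed in when it is done.

```bash
mkdir -p pics; ls; python3 - <<'E'
from plant import bot
import cv2,pickle
s=bot.state();print(s['t'],s['ee_pos'],s['orientation'],s['force'])
for n in('top','side'):
    d=bot.get_image(n);pickle.dump(d,open(f'pics/{n}0.pkl','wb'));cv2.imwrite(f'pics/{n}0.png',d['frame'][:,:,::-1]);print(d['pose'],d['fx'])
E
```

```text
pics
0.0 [0.29052733 0.58069677 0.22567482] [-2.56314372e-04  2.29838828e-01  9.73228236e-01 -9.21007768e-04] [-0.6959469  -0.55592953 -0.1624862 ]
[[ 4.14293764e-04 -9.95287695e-01  9.69651136e-02  4.03263154e-01]
 [-9.99855998e-01 -2.05729524e-03 -1.68448886e-02  2.58738229e-02]
 [ 1.69649962e-02 -9.69441717e-02 -9.95145224e-01  1.58012170e+00]
 [ 0.00000000e+00  0.00000000e+00  0.00000000e+00  1.00000000e+00]] 518.7997199945951
[[ 0.96834802 -0.17964818  0.17328772  0.27664968]
 [-0.24892431 -0.64385921  0.72352056 -1.14189673]
 [-0.01840626 -0.74375524 -0.66819859  1.13075099]
 [ 0.          0.          0.          1.        ]] 468.42214650820875
```

View pics/top0.png

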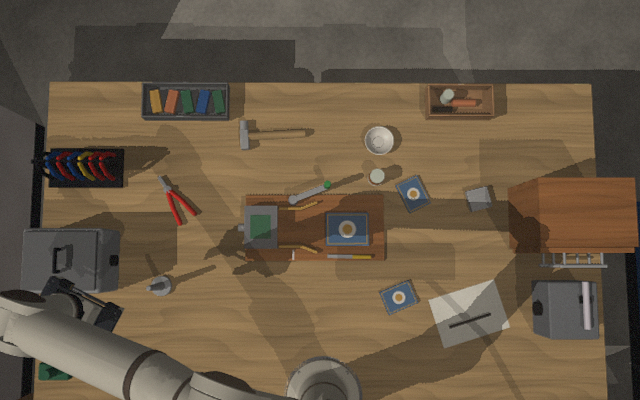

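View pics/side0.png

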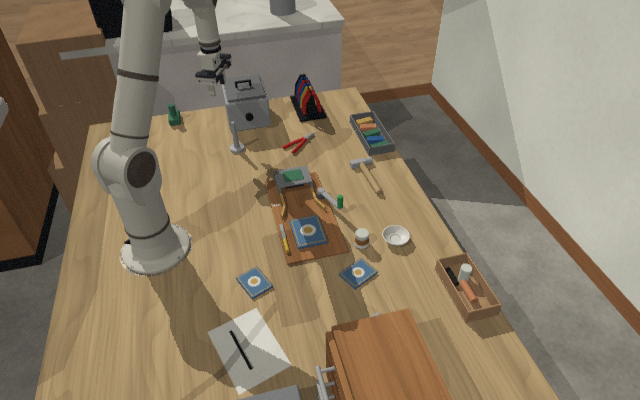

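The picture shows three blue plaques: (347,229) on the board, and (412,193) and (400,297) on the bench. The one on the board is larger and lies behind the lane, so it fits. The hood is at (261,227), the keeper runs from pivot (~293,197) to its knob (~327,185), and the push direction is about world +y. I'll measure these and confirm with a crop.

```bash
cat >h.py <<'E'
import numpy as np,cv2,pickle
from plant import bot
def ray(d,px,z):
    px=np.atleast_2d(px).astype(float);P=d['pose']
    r=np.c_[(px[:,0]-d['cx'])/d['fx'],(px[:,1]-d['cy'])/d['fy'],np.ones(len(px))]@P[:3,:3].T
    return P[:3,3]+r*((z-P[2,3])/r[:,2])[:,None]
def blobs(d,lo,hi,roi,amin=15):
    x0,y0,x1,y1=roi
    m=np.zeros(d['frame'].shape[:2],np.uint8)
    m[y0:y1,x0:x1]=cv2.inRange(cv2.cvtColor(d['frame'],cv2.COLOR_RGB2HSV),lo,hi)[y0:y1,x0:x1]
    c,_=cv2.findContours(m,cv2.RETR_EXTERNAL,cv2.CHAIN_APPROX_NONE)
    return sorted([k for k in c if cv2.contourArea(k)>=amin],key=cv2.contourArea,reverse=True)
def rect(d,c,z):
    w=ray(d,c.reshape(-1,2),z)[:,:2]*1000
    return cv2.minAreaRect(w.astype(np.float32))
E
python3 - <<'E'
from h import *
d=pickle.load(open('pics/top0.pkl','rb'))
B=((95,60,40),(125,255,255))
for c in blobs(d,*B,(320,160,440,320),100): print('blue',c.reshape(-1,2).mean(0),rect(d,c,.022),rect(d,c,.012))
for c in blobs(d,(5,90,50),(18,255,255),(235,185,400,270),200): print('board',rect(d,c,.01))
for c in blobs(d,(40,80,40),(85,255,255),(235,170,400,270),15): print('green',c.reshape(-1,2).mean(0),rect(d,c,.09),rect(d,c,.052))
cv2.imwrite('pics/crop0.png',cv2.resize(d['frame'][165:285,230:430,::-1],None,fx=4,fy=4,interpolation=cv2.INTER_CUBIC))
E
```

```text
blue [347.05737705 228.54918033] ((492.58831787109375, -76.60697937011719), (78.33905029296875, 108.82709503173828), 0.054979369044303894) ((493.1615905761719, -77.26469421386719), (78.84178161621094, 109.52558898925781), 0.05501437932252884)
blue [398.48780488 296.92682927] ((290.3493347167969, -228.75048828125), (57.855804443359375, 79.31214141845703), 22.69471549987793) ((289.6246643066406, -230.3847198486328), (58.227115631103516, 79.82117462158203), 22.694759368896484)
blue [412.57692308 192.85897436] ((603.5087890625, -276.1202392578125), (82.74972534179688, 56.40985870361328), 25.803760528564453) ((604.7940673828125, -278.05841064453125), (83.2807846069336, 56.77193069458008), 25.80375099182129)
board ((499.75860595703125, 13.150421142578125), (255.52825927734375, 500.29119873046875), 0.16257426142692566)
green [259.17346939 224.97959184] ((497.0081481933594, 177.9414825439453), (62.86344909667969, 51.671295166015625), 0.7798962593078613) ((499.39874267578125, 181.81939697265625), (64.466552734375, 52.988983154296875), 0.7798964977264404)
green [326.95 184.1 ] ((617.6555786132812, -14.48553466796875), (17.411794662475586, 20.502513885498047), 89.99988555908203) ((623.122802734375, -15.514751434326172), (17.85581398010254, 21.02533721923828), 89.9998779296875)
```

View pics/crop0.png

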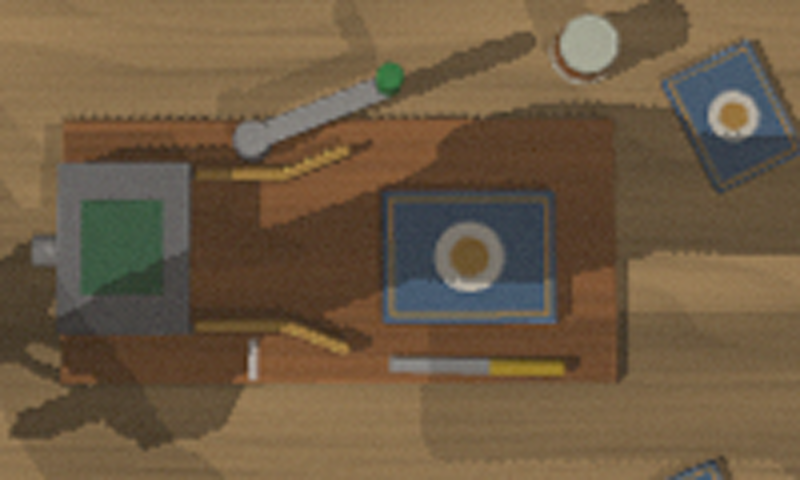

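The crop confirms it. The board plaque spans crop x 383–555, y 190–322, about 130 x 100 mm, and the other two are about 60 % of that size. The keeper pivot is at crop (250,138) and the knob at (389,77). The white tick is at (253,360) and the straight rails at y≈174 and 326.

```bash
python3 - <<'E'
from h import *
np.set_printoptions(precision=1,suppress=True)
d=pickle.load(open('pics/top0.pkl','rb'))
def W(n,pts,z): 
    p=(np.array(pts)+.5)/4-.5+[230,165];print(n,(ray(d,p,z)[:,:2]*1000).tolist())
W('plaque',[(383,190),(555,190),(384,322),(556,322)],.022)
W('board',[(62,120),(613,118),(62,381),(617,380)],.010)
W('rails(outer?)',[(240,174),(240,326)],.026)
W('hood',[(58,164),(190,164),(58,333),(190,333)],.052)
W('knob',[(389,77)],.09)
W('pivot',[(250,138)],.045); W('tick',[(253,360)],.01)
s=pickle.load(open('pics/side0.pkl','rb'))
for c in blobs(s,(40,80,40),(85,255,255),(320,180,360,220),8): print('side green',c.reshape(-1,2).mean(0),ray(s,c.reshape(-1,2).mean(0),.066)*1000)
for c in blobs(s,(95,60,40),(125,255,255),(285,210,335,255),80): print('side blue',rect(s,c,.022))
E
```

```text
plaque [[543.3191207564838, -11.3720097608256], [543.5709828371664, -141.2827953812832], [444.0043361018383, -12.095874487890033], [444.1150700742663, -141.20805475577882]]
board [[597.360691191248, 232.45766953146017], [599.9565811512998, -187.40722393815068], [399.8905285454218, 229.55377509301462], [400.79961603890735, -188.23533476993038]]
rails(outer?) [[554.8276682702004, 96.2527712760306], [440.828206128301, 95.52123489712159]]
hood [[559.4334552676694, 229.397129556096], [559.6430647989116, 132.05148391345085], [434.97347898973, 227.54373782434413], [435.04767031253357, 130.96156658171566]]
knob [[619.4683862694335, -14.118980205538312]]
pivot [[579.8976189699976, 88.13276718662586]]
tick [[415.68067683693755, 86.29383600817128]]
side green [339.6 201.2] [[621.3 -10.3  66. ]]
side blue ((493.8197326660156, -69.69578552246094), (81.92094421386719, 111.08915710449219), 0.6913043856620789)
```

```bash
python3 -m jog '[[10,-60,0,-0.1,0],[20,-60,0,-0.1,0],[25,-60,0,-0.1,0],[25,-60,0,-0.1,0],[25,-60,0,-0.1,0],[25,-60,0,-0.1,0],[25,-60,0,-0.1,0],[20,-60,0,-0.1,0],[20,-60,0,-0.1,0],[10,-60,0,-0.1,0.4],[0,-60,0,-0.1,0.4],[0,-60,0,0,0.4]]'
```

```text
t: 1.6
ee_pos: [0.4899, -0.1268, 0.2265]
orientation: [-0.0, 0.705, 0.709, -0.0]
force: [1.3, 0.3, -0.2]
gripper_width: 0.724
grasp_force: 0.0
```

```bash
python3 -m jog '[[4,-49,0,-0.005,0.5],[0,0,0,0,0.5],[0,0,-50,0,0.5],[0,0,-50,0,0.5],[0,0,-50,0,0.5],[0,0,-40,0,0.5],[0,0,-12,0,0.5],[0,0,-10,0,0.5],[0,0,0,0,0.5],[0,0,0,0,0.5]]'; python3 - <<'E'
from h import *
for n in('top','side'):
    d=bot.get_image(n);pickle.dump(d,open(f'pics/{n}1.pkl','wb'))
c=d['frame'][130:290,220:400,::-1];cv2.imwrite('pics/side1.png',cv2.resize(c,None,fx=3.5,fy=3.5,interpolation=cv2.INTER_CUBIC))
s=bot.state();print(s['ee_pos'],s['force'],s['gripper_width'])
E
```

```text
t: 2.85
ee_pos: [0.4954, -0.1743, 0.016]
orientation: [0.001, 0.706, 0.708, 0.001]
force: [-0.3, 0.2, 1.2]
gripper_width: 0.499
grasp_force: 0.0
[ 0.49519854 -0.17427555  0.01591055] [-0.40380235 -0.29772059 -0.46961358] 0.5023892641049525
```

View pics/side1.png

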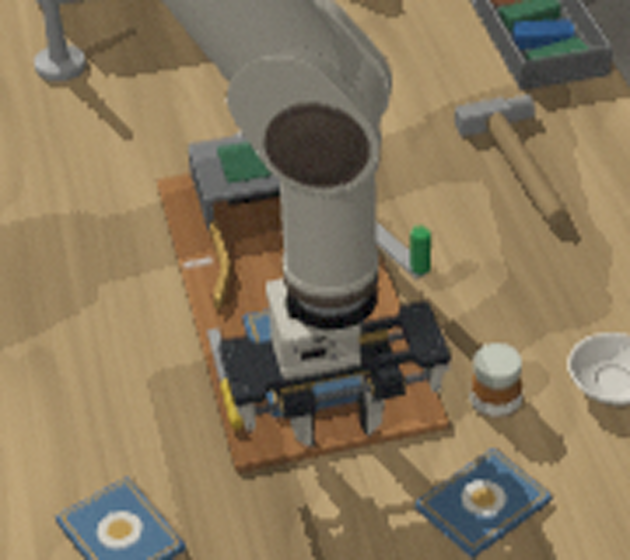

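The fingers are straddling behind the rear edge and are clear of the jar, knob and file. Next I push gently with a small drift in +x to centre the plaque.

```bash
python3 -m jog '[[0,10,-1,0,0.5],[0,6,0,0,0.5],[0,4,0,0,0.5],[0,4,0,0,0.5],[0,4,0,0,0.5],[0,4,0,0,0.5],[0,5,0,0,0.5]]'; python3 -m jog '[[0.5,5,0,0,0.5],[0.5,5,0,0,0.5],[0.5,5,0,0,0.5],[0.5,5,0,0,0.5],[0.5,5,0,0,0.5],[0.5,5,0,0,0.5],[0,5,0,0,0.5]]'; python3 - <<'E'
from h import *
d=bot.get_image('side')
for c in blobs(d,(95,60,40),(125,255,255),(260,180,345,255),60): print(c.reshape(-1,2).mean(0),rect(d,c,.022))
d=bot.get_image('top')
for c in blobs(d,(95,60,40),(125,255,255),(270,205,375,255),30): print(c.reshape(-1,2).mean(0),rect(d,c,.022))
E
```

```text
t: 3.82
ee_pos: [0.4942, -0.1373, 0.0137]
orientation: [0.0, 0.707, 0.708, -0.0]
force: [0.1, -2.6, -0.4]
gripper_width: 0.5
grasp_force: 1.4
t: 4.7
ee_pos: [0.4973, -0.1016, 0.0137]
orientation: [0.0, 0.706, 0.708, 0.0]
force: [0.2, -2.9, -0.4]
gripper_width: 0.501
grasp_force: 1.4
[328.50892857 227.5       ] ((496.97991943359375, -22.300331115722656), (75.31603240966797, 96.32048797607422), 0.10565371066331863)
```

```bash
python3 -m jog '[[0,6,0,0,0.5],[0,6,0,0,0.5],[0,6,0,0,0.5],[0,6,0,0,0.5],[0,7,0,0,0.5]]'; python3 -m jog '[[0,7,0,0,0.5],[0,7,0,0,0.5],[0,7,0,0,0.5],[0,7,0,0,0.5]]';  python3 -m jog '[[0,7,0,0,0.5],[0,7,0,0,0.5],[0,7,0,0,0.5],[0,7,0,0,0.5],[0,3,0,0,0.5]]'; python3 -m jog '[[0,2,0,0,0.5],[0,2,0,0,0.5]]'; python3 -m jog '[[0,2,0,0,0.5]]'; python3 -m jog '[[0,2,0,0,0.5]]'
```

```text
t: 5.42
ee_pos: [0.4972, -0.0706, 0.0137]
orientation: [0.0, 0.706, 0.708, -0.0]
force: [0.1, -3.5, -1.1]
gripper_width: 0.503
grasp_force: 1.5
t: 5.92
ee_pos: [0.4972, -0.0425, 0.0137]
orientation: [-0.0, 0.706, 0.708, -0.0]
force: [0.4, -2.9, 2.1]
gripper_width: 0.499
grasp_force: 1.6
t: 6.55
ee_pos: [0.4972, -0.0113, 0.0137]
orientation: [-0.0, 0.706, 0.708, 0.0]
force: [0.6, -4.2, -0.0]
gripper_width: 0.501
grasp_force: 1.8
t: 6.8
ee_pos: [0.4972, -0.0081, 0.0137]
orientation: [0.0, 0.707, 0.708, -0.0]
force: [-0.8, -3.5, 0.1]
gripper_width: 0.499
grasp_force: 1.8
t: 6.92
ee_pos: [0.4972, -0.0062, 0.0137]
orientation: [0.0, 0.707, 0.708, -0.0]
force: [0.3, -3.8, 0.9]
gripper_width: 0.502
grasp_force: 1.8
t: 7.05
ee_pos: [0.4972, -0.004, 0.0137]
orientation: [0.0, 0.706, 0.708, -0.0]
force: [0.5, -4.0, -0.3]
gripper_width: 0.499
grasp_force: 1.8
```

```bash
for i in 1; do python3 -m jog '[[0,2,0,0,0.5],[0,2,0,0,0.5]]'; python3 -m jog '[[0,2,0,0,0.5]]';python3 -m jog '[[0,2,0,0,0.5]]';python3 -m jog '[[0,2,0,0,0.5]]';python3 -m jog '[[0,2,0,0,0.5]]'; done | grep -E 'ee_|force'
```

```text
ee_pos: [0.4972, 0.0001, 0.0137]
force: [-0.0, -4.1, 1.4]
grasp_force: 1.8
ee_pos: [0.4972, 0.0021, 0.0137]
force: [-0.0, -3.8, 1.4]
grasp_force: 1.8
ee_pos: [0.4972, 0.0042, 0.0137]
force: [0.4, -4.0, 0.6]
grasp_force: 1.9
ee_pos: [0.4972, 0.0061, 0.0137]
force: [-0.3, -3.7, 0.9]
grasp_force: 1.9
ee_pos: [0.4972, 0.0081, 0.0137]
force: [-0.2, -3.7, 0.8]
grasp_force: 1.9
```

```bash
(python3 -m jog '[[0,2,0,0,0.5]]'; python3 -m jog '[[0,2,0,0,0.5]]';python3 -m jog '[[0,2,0,0,0.5]]';python3 -m jog '[[0,2,0,0,0.5]]') | grep -E 'ee_|force'
```

```text
ee_pos: [0.4972, 0.0101, 0.0137]
force: [1.1, -3.8, 0.9]
grasp_force: 1.9
ee_pos: [0.4972, 0.0121, 0.0137]
force: [-0.8, -4.0, 0.5]
grasp_force: 1.9
ee_pos: [0.4972, 0.0141, 0.0137]
force: [0.2, -3.7, 0.4]
grasp_force: 1.9
ee_pos: [0.4972, 0.0161, 0.0137]
force: [0.3, -3.7, 1.0]
grasp_force: 1.9
```

```bash
(python3 -m jog '[[0,2,0,0,0.5]]'; python3 -m jog '[[0,2,0,0,0.5]]') | grep -E 'ee_|force'
```

```text
ee_pos: [0.4972, 0.0181, 0.0137]
force: [0.6, -3.9, 1.4]
grasp_force: 1.9
ee_pos: [0.4972, 0.0201, 0.0137]
force: [0.1, -4.3, 1.4]
grasp_force: 1.9
```

```bash
(python3 -m jog '[[0,2,0,0,0.5]]'; python3 -m jog '[[0,2,0,0,0.5]]';python3 -m jog '[[0,2,0,0,0.5]]') | grep -E 'ee_|force'
```

```text
ee_pos: [0.4972, 0.0221, 0.0137]
force: [-0.2, -3.2, 0.5]
grasp_force: 2.1
ee_pos: [0.4972, 0.0239, 0.0137]
force: [0.7, -5.4, 0.0]
grasp_force: 2.6
ee_pos: [0.4972, 0.0255, 0.0137]
force: [0.6, -6.2, 0.6]
grasp_force: 3.1
```

```bash
(python3 -m jog '[[0,2,0,0,0.5]]'; python3 -m jog '[[0,1,0,0,0.5]]') | grep -E 'ee_|force'
```

```text
ee_pos: [0.4972, 0.0271, 0.0137]
force: [0.1, -6.9, 2.5]
grasp_force: 3.6
ee_pos: [0.4972, 0.0279, 0.0137]
force: [-0.2, -7.6, 1.1]
grasp_force: 3.8
```

```bash
(python3 -m jog '[[0,2,0,0,0.5]]'; python3 -m jog '[[0,0,0,0,0.5],[0,0,0,0,0.5],[0,0,0,0,0.5],[0,0,0,0,0.5]]') | grep -E 'ee_|force'
```

```text
ee_pos: [0.4972, 0.0293, 0.0137]
force: [-0.3, -9.1, 1.8]
grasp_force: 4.3
ee_pos: [0.4972, 0.0296, 0.0137]
force: [0.5, -7.2, 1.2]
grasp_force: 3.7
```

```bash
(python3 -m jog '[[0,-2,0,0,0.5],[0,-2,0,0,0.5],[0,-3,0,0,0.5],[0,-5,0,0,0.5],[0,-5,0,0,0.5],[0,0,20,0,0.5],[0,0,40,0,0.5],[0,0,40,0,0.3],[0,0,20,0,0.3],[0,0,0,0,0.3]]') | grep -E 'ee_|force'; python3 -m jog '[[40,-10,0,0,0.3],[40,-10,0,0,0.3],[40,-6,0,0,0.3],[4,0,0,0,0.3],[0,0,0,0,0.3],[0,0,0,0,0.3]]'; python3 - <<'E'
from h import *
print(bot.state()['ee_pos'])
d=bot.get_image('side');cv2.imwrite('pics/side2.png',cv2.resize(d['frame'][110:270,220:400,::-1],None,fx=3.5,fy=3.5,interpolation=cv2.INTER_CUBIC))
t=bot.get_image('top')
for c in blobs(t,(95,60,40),(125,255,255),(260,205,375,255),30): print(rect(t,c,.022))
E
```

```text
ee_pos: [0.4986, 0.0139, 0.1353]
force: [-0.4, -0.0, -0.3]
grasp_force: 0.0
t: 11.8
ee_pos: [0.6196, -0.0117, 0.1329]
orientation: [-0.001, 0.706, 0.708, -0.001]
force: [-0.5, 0.2, 0.0]
gripper_width: 0.701
grasp_force: 0.0
[ 0.6196117  -0.01166332  0.13291952]
((496.8238525390625, 89.03953552246094), (75.2176284790039, 84.21661376953125), 0.10550093650817871)
```

View pics/side2.png

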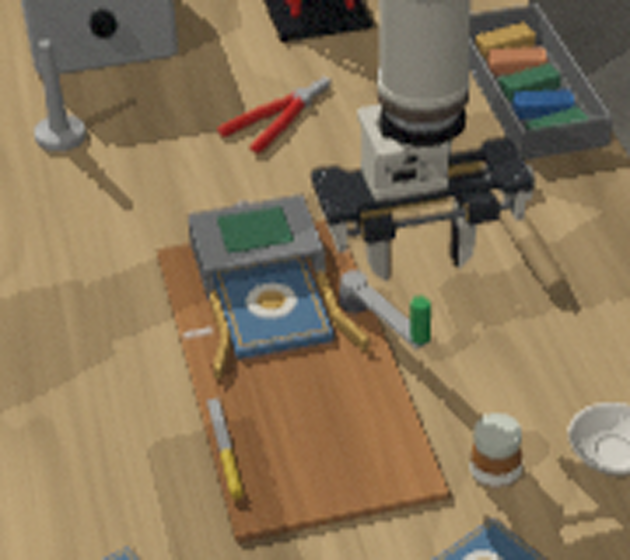

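The plaque sits in the lane with its front under the hood and its rear at crop (285,345). The knob at crop (420,320) has not moved. The gripper is above it, so I lower, grip lightly and check.

```bash
python3 -m jog '[[1,-2,-30,0,0.3],[0,0,-30,0,0.3],[0,0,-14,0,0.3],[0,0,0,0,0.3],[0,0,0,0,0.9],[0,0,0,0,0.9],[0,0,0,0,0.9],[0,0,0,0,0.9],[0,0,0,0,0.9],[0,0,0,0,0.9]]' 8; python3 - <<'E'
from h import *
d=bot.get_image('side');cv2.imwrite('pics/side3.png',cv2.resize(d['frame'][130:250,280:400,::-1],None,fx=4,fy=4,interpolation=cv2.INTER_CUBIC))
# arc waypoints about the pivot
p=np.array([580,87]);
a=np.radians(np.linspace(-22,90,9))
w=p+110*np.c_[-np.sin(a),-np.cos(a)];print(w.round(),np.diff(w,axis=0).round())
E
```

```text
t: 13.15
ee_pos: [0.6221, -0.0138, 0.0598]
orientation: [-0.0, 0.706, 0.708, 0.0]
force: [-1.6, 0.4, 1.5]
gripper_width: 0.215
grasp_force: 8.0
[[621. -15.]
 [595. -22.]
 [569. -22.]
 [542. -16.]
 [518.  -4.]
 [498.  13.]
 [483.  35.]
 [473.  60.]
 [470.  87.]] [[-26.  -7.]
 [-27.  -0.]
 [-26.   6.]
 [-24.  12.]
 [-20.  18.]
 [-15.  22.]
 [-10.  25.]
 [ -3.  27.]]
```

View pics/side3.png

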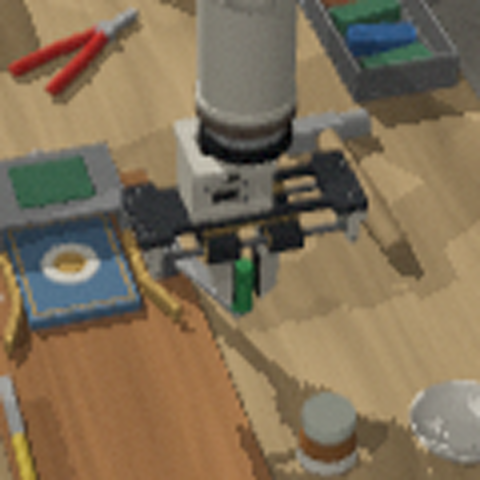

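The knob sits between the fingers at 19.8 mm opening with 8 N grip. I'll swing the first half of the arc, turning the tool along.

```bash
python3 -m jog '[[-13,-5,0,-0.06,0.9],[-13,-2,0,-0.06,0.9],[-13,-1,0,-0.06,0.9],[-14,1,0,-0.06,0.9],[-13,2,0,-0.06,0.9],[-13,4,0,-0.06,0.9],[-12,5,0,-0.06,0.9],[-12,7,0,-0.06,0.9],[0,0,0,0,0.9]]'
```

```text
t: 14.32
ee_pos: [0.5182, -0.0037, 0.0598]
orientation: [-0.0, 0.854, 0.52, -0.001]
force: [-2.7, -3.9, 2.7]
gripper_width: 0.212
grasp_force: 8.0
```

```bash
python3 -m jog '[[-10,8,0,-0.06,0.9],[-10,10,0,-0.06,0.9],[-8,11,0,-0.06,0.9],[-7,11,0,-0.06,0.9],[-5,12,0,-0.06,0.9],[-5,13,0,-0.06,0.9],[-2,13,0,-0.06,0.9],[-1,13,0,0,0.9],[0,0,0,0,0.9],[0,0,0,0,0.9]]'; python3 - <<'E'
from h import *
for n,b in (('top',(220,180,340,270)),('side',(240,130,360,220))):
    d=bot.get_image(n);x0,y0,x1,y1=b
    cv2.imwrite(f'pics/{n}4.png',cv2.resize(d['frame'][y0:y1,x0:x1,::-1],None,fx=5,fy=5,interpolation=cv2.INTER_CUBIC))
E
```

```text
t: 15.58
ee_pos: [0.4717, 0.0887, 0.0598]
orientation: [-0.0, 0.944, 0.331, 0.0]
force: [0.1, 2.4, -1.1]
gripper_width: 0.216
grasp_force: 8.0
```

View pics/side4.png

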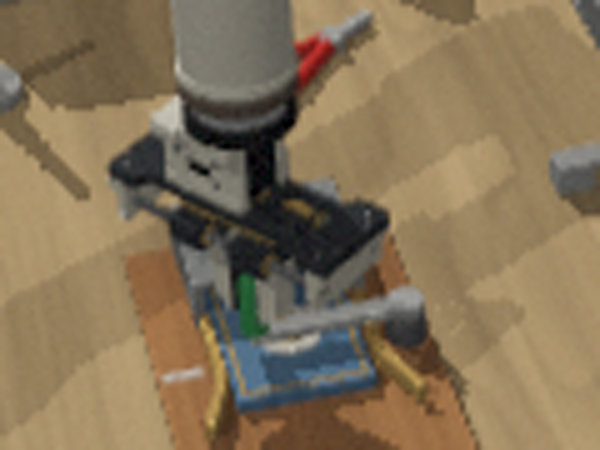

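The arm points square across the lane above the plaque, towards the tick at crop (183,376). I'll release, retreat upward and check.

```bash
python3 -m jog '[[0,0,0,0,0.6],[0,0,0,0,0.6],[0,0,0,0,0.6],[0,0,15,0,0.6],[0,0,30,0,0.6],[0,0,50,0,0.6],[0,0,50,0,0.6],[-10,50,0,0,0.6],[-10,60,0,0,0.6],[-20,60,0,0,0.6],[-20,60,0,0,0.6],[-30,60,0,0,0.6]]'; python3 -m jog '[[-20,60,0,0,0.6],[-20,60,0,0,0.6],[0,0,0,0,0.6],[0,0,0,0,0.6]]'; python3 - <<'E'
from h import *
d=bot.get_image('top');s=bot.get_image('side')
k=blobs(d,(40,80,40),(85,255,255),(262,200,340,265),10)
for c in k: print(c.reshape(-1,2).mean(0),rect(d,c,.09))
for c in blobs(s,(40,80,40),(85,255,255),(270,180,320,220),6): q=c.reshape(-1,2).mean(0);print('side',q,ray(s,q,.066)*1000)
for c in blobs(d,(95,60,40),(125,255,255),(260,205,375,255),30): print(rect(d,c,.022))
cv2.imwrite('pics/top5.png',cv2.resize(d['frame'][165:285,220:400,::-1],None,fx=4,fy=4,interpolation=cv2.INTER_CUBIC))
E
```

```text
t: 17.18
ee_pos: [0.3836, 0.3743, 0.2061]
orientation: [-0.0, 0.944, 0.33, 0.001]
force: [0.4, -0.0, -0.1]
gripper_width: 0.402
grasp_force: 0.0
t: 17.68
ee_pos: [0.3445, 0.4905, 0.2052]
orientation: [0.001, 0.944, 0.33, 0.0]
force: [0.3, -0.4, -1.0]
gripper_width: 0.401
grasp_force: 0.0
[292.76470588 235.64705882] ((469.7015380859375, 83.18184661865234), (14.339746475219727, 17.227069854736328), 0.07194070518016815)
side [290.03333333 190.46666667] [[470.20084366  89.81697695  66.        ]]
((496.8213806152344, 89.00961303710938), (75.22258758544922, 84.357666015625), 0.10565883666276932)
```

View pics/top5.png

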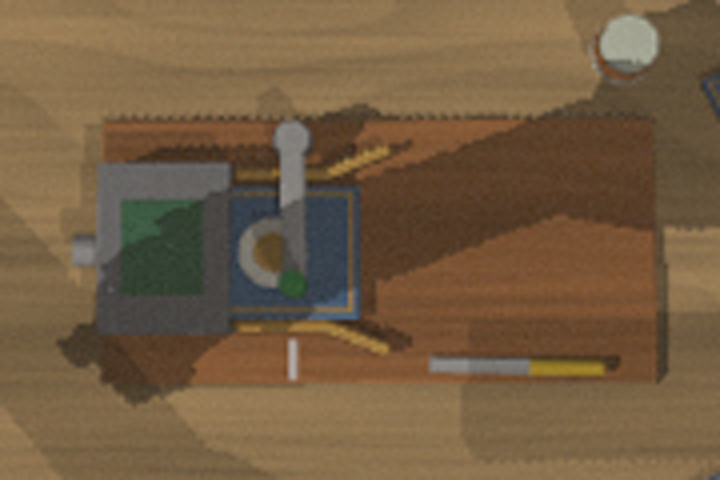

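The lever runs straight from pivot (291,138) through knob (292,284) towards the tick (293,360). The plaque hasn't moved and is still in the lane under the hood, so I'm handing in.

```bash
python3 -c "
from plant import bot
print(bot.job_done())"
```

```text
the job is handed in; nothing more can be done
None
```

The job is handed in, with no verdict returned: the plaque was held against the stop at an estimated 4–5 N (from spring travel and push force) and left resting there, and the keeper lever stands square across the lane; the bystanders in the last view hadn't moved, and I did not re-measure the others.

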